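# Feel for the blind hole of a spacer and hold it hole-up

## Robot

A 6-joint arm with a two-finger parallel gripper is mounted at the origin on a cart in front of the work surface, level with it; the furniture and walls round the work are solid. World frame = base frame: x ahead of the robot, y to its left, z up, the work surface at z = 0. Lengths are in mm, angles in degrees, forces in N, time in s.
With the tool pointing down it reaches from about 250 to 850 mm from the base axis. Payload 12.5 kg.
Tool frame: the origin (TCP) lies between the finger pads; the fingertips stand tcp_to_tips ahead of it and the grasp point (between the pads) lies 5 mm behind it (tcp_to_tips is the distance from the TCP to the fingertips, in mm); x points along the fingers, y is the direction in which the jaws open and shut, and the axes are right-handed (so a half turn about x gives the same grasp; the last joint's range is limited). The gripper opens to 93 mm and grips with 3 to 60 N. Pads are 15 mm wide; open, the fingers measure 128 mm over their backs; the gripper's body (75 mm by 188 mm) begins 65 mm behind the grasp point.
Start: joints at [68.549, 20.094, 94.641, -0, 65.266, -4.847], TCP at [157.137, 527.06, 232.633] pointing down, gripper open.
Joint ranges: [-157.81, 157.81], [-45, 120.19], [0.68, 151.7], [-89.99, 269.99], [4.06, 180], [-164.3, 164.3]. Speed limits (degrees/s): [127.2, 127.2, 159.86, 180, 180, 180].

## Interface

Orientations are given as [roll, pitch, yaw] about the fixed x, y, z axes, in that order (R = Rz(yaw) Ry(pitch) Rx(roll)).
In Python, from workcell import * gives the robot as it stands. The module is installed in compiled form; this text tells all that it offers.
- The arm moves only by the shell command python3 -m inch 'ROWS' [FORCE]. ROWS is JSON, a list of rows, each a list of 7 numbers: the shift along the world's x, y, z in mm, then the turn, a rotation vector about the world's x, y, z in rad, then the finger opening in mm, from 0 to 93. In form: [[tx, ty, tz, ax, ay, az, grip], ...]. A call has 1 to 8 rows; each row shifts and turns the commanded pose from where the row before left it; what a row does not reach is not made up. A row lasts 1/10 s, in which the tool goes at most 50 mm and 8.59 degrees, less where a joint would pass 70% of its speed; a pose out of reach is approached as far as the arm can. A call is refused whole if a number of a shift passes 50 or a number of a turn 0.15, either way. A call with a gripper value outside its range is refused whole. The fingers move at their own pace and stop on an object; FORCE is the grip in N (left out, the last holds). Time passes only in rows, so rows that do not move let the fingers close. It gives the time, the measured TCP pose, the force and the opening at its end, in the units of the state.
- get_obs(): the state, without advancing time (a new reading comes with each control period).
- capture(name): name is "side" or "top"; returns (picture, depth): 384x512x3 uint8, red, green, blue; 384x512 float32, mm along the optical axis (not along the pixel's ray), 0 where there is no reading.
- camera_model(name): a dict with "intrinsics" (3x3 intrinsics, pixels), "k1" (the pictures are not rectified: a ray, as slopes to the right and down, at radius r is drawn at 1 + k1 r^2 times it, then the intrinsics apply), "camera_from_world" (4x4, takes a point from world to camera coordinates). Camera axes: x right, y up, looking along -z (the intrinsics and any distortion apply to the point x, -y, -z); pixel columns grow to the right and rows downward; lengths in mm; the calibration is good to about 2 mm. A picture is of the moment at which its call begins. camera_model takes no time and is no camera call.
- job_done(): hands the job in, once; it reports no verdict.
The state is a dict: "time_s": time; "q": joint angles; "dq": joint speeds; "joint_efforts": joint torques, N m; "tcp_pos": TCP position; "ee_rot": TCP orientation; "force": force on the tool from outside, world axes, zero at the start; "ft_torque": the same for the moment, N m; "width": opening from 0.0 (shut) to 1.0 (fully open).
Only numpy, scipy, OpenCV 4.12 (cv2) and the standard library are available. Lean on these libraries where they do the work, as an engineer would, in place of code of your own. Each camera call takes 0.05 s, during which the arm holds its last target.

## Task

Two look-alike wooden spacers lie on the table, each with a deep blind hole in one end and only a shallow recess of the same width in the other. Take either one and try its ends on the pins of the small gauge post until you feel the deep hole slide fully home over a pin; then take it off and finish holding it in the gripper, upright with the deep hole facing up, about 25 cm above the table, and do not put it down or let go at the end. Leave the other spacer, the two jars and the bottle where they stand.

Things in the scene. Friction and masses are not known exactly. Their poses are not given: they have to be found in the camera images.
- spacer_1: First of two alike wooden spacers: block 40 x 40 x 60 mm, 80 g, lying on a long side. A round opening 17 mm wide in each end: one is the deep hole (26 mm), the other a 3 mm recess. Origin: block centre, 20 mm above the table. x runs along its length. The deep hole may be at +x or -x: it is not the same on both spacers, so the pose alone does not tell; feel for it.
- spacer_2: Second of two alike wooden spacers: block 40 x 40 x 60 mm, 80 g, lying on a long side. A round opening 17 mm wide in each end: one is the deep hole (26 mm), the other a 3 mm recess. Origin: block centre, 20 mm above the table. x runs along its length. The deep hole may be at +x or -x: it is not the same on both spacers, so the pose alone does not tell; feel for it.
- pin_gauge: fixed wooden gauge: base 70 (x) x 100 (y) x 10 mm, post 40 (x) x 30 (y) mm, top at 90 mm. Level steel pins 11 mm thick, round-tipped, stick out 22 mm from the post along +y and -y, axis 70 mm above the table. Origin: centre of underside. With the deep hole a spacer slides on until it meets the post (its centre 45 mm from the post's middle); the shallow end stops 19 mm sooner.
- pin_left (a point): tip of the pin on the gauge's +y side, on the pin's axis, 37 mm from the middle of the post
- pin_right (a point): tip of the pin on the gauge's -y side, on the pin's axis, 37 mm from the middle of the post
- lidded_jar: bystander: lidded jar, 60 mm wide, 88 mm high; origin at the centre of its underside
- stopper_bottle: bystander: small round bottle with a stopper, 47 mm wide, 81 mm high; origin at the centre of its underside
- low_jar: bystander: low lidded jar, 63 mm wide, 72 mm high; origin at the centre of its underside
Mind the look-alikes: they are no part of the job. What is shaped like the spacer_1 but yellow is not meant. Of the things that look like the pin_gauge, the larger one is meant.

How it is judged:
By the outcome, as a careful person would: the job done as asked, in the order asked, and still so for the second after the job is handed in, while the arm keeps its last pose, push and grip.
It also fails if it takes over 61 s, if anything falls off the work surface, if the arm or the gripper's body presses on something with over 40 N, if the wrist force passes 120 N, or if a joint passes its speed limit or range.

## Working session

There is one attempt and no reset: what is moved stays moved. The work goes in short steps, Python scripts to look and compute and a shell command to move; the robot and the scene stay as the last step left them, time stands still between calls to the robot, and variables do not carry over. Pictures are saved under pics/ and viewed, and the job is handed in when it is done.

```bash
mkdir -p pics; ls
python3 - <<'E'
from workcell import *
import cv2,numpy as np
o=get_obs()
for k,v in o.items(): print(k,np.round(v,3))
for n in("side","top"):
    p,d=capture(n); cv2.imwrite(f"pics/{n}0.png",p[...,::-1]); np.save(f"pics/{n}0.npy",d)
    m=camera_model(n); print(n,m)
E
```

```text
pics
time_s 0.0
q [ 6.8548e+01  2.0125e+01  9.4677e+01 -1.0000e-03  6.5264e+01 -4.8480e+00]
dq [ 0.019  0.024  0.051  0.07  -0.028  0.016]
joint_efforts [-1.0000e-03 -4.9732e+01 -2.8525e+01  7.0000e-02  2.6000e-02 -0.0000e+00]
tcp_pos [157.037 526.764 232.098]
ee_rot [ -93.913   89.934 -110.517]
force [ 0.255 -0.06   0.554]
ft_torque [-0.002 -0.015 -0.04 ]
width 1.001
side {'intrinsics': array([[488.61560606,   0.        , 250.43012572],
       [  0.        , 488.61560606, 184.41273562],
       [  0.        ,   0.        ,   1.        ]]), 'k1': 0.050460242993757023, 'camera_from_world': array([[ 9.96273754e-01,  8.34537619e-02,  2.17732974e-02,
        -5.34356535e+02],
       [-5.25169788e-02,  3.86738311e-01,  9.20692916e-01,
        -4.16657910e+01],
       [ 6.84147192e-02, -9.18405656e-01,  3.89679968e-01,
        -1.04198612e+03],
       [ 0.00000000e+00,  0.00000000e+00,  0.00000000e+00,
         1.00000000e+00]])}
top {'intrinsics': array([[428.6584737 ,   0.        , 257.83052472],
       [  0.        , 428.6584737 , 191.20505081],
       [  0.        ,   0.        ,   1.        ]]), 'k1': 0.05462938177656764, 'camera_from_world': array([[ 2.99486303e-02, -9.99000690e-01, -3.31767987e-02,
         2.76369715e-01],
       [ 9.97563979e-01,  2.77805492e-02,  6.39870981e-02,
        -5.45044722e+02],
       [-6.30014855e-02, -3.50123053e-02,  9.97399093e-01,
        -9.97255345e+02],
       [ 0.00000000e+00,  0.00000000e+00,  0.00000000e+00,
         1.00000000e+00]])}
```

View pics/top0.png

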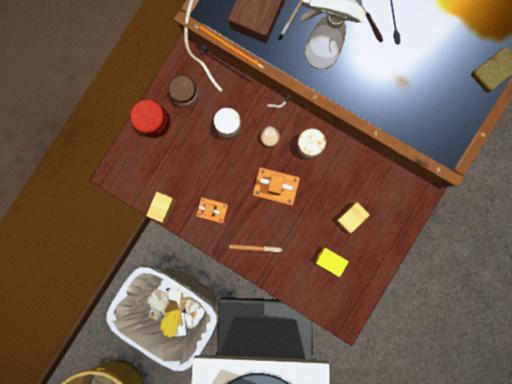

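View pics/side0.png

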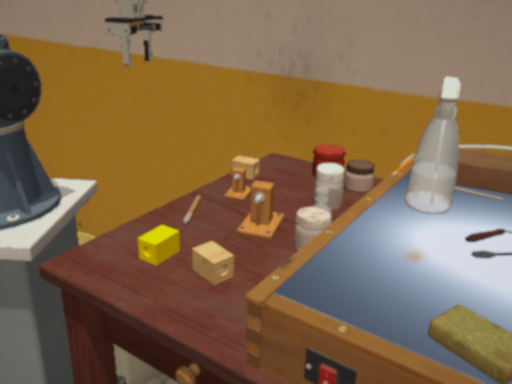

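The top view shows two wooden spacers, at about (159,207) and (353,217). The yellow look-alike is at (332,262). There are two gauges: a large one at (276,186) and a small one at (211,210). The larger gauge is the one meant. I'll enlarge to confirm.

```bash
cat > h.py <<'E'
import numpy as np,cv2
from workcell import *
def ray(n,u,v):
    m=camera_model(n);K=m["intrinsics"]
    x=(u-K[0,2])/K[0,0];y=(v-K[1,2])/K[1,1]
    rd=np.hypot(x,y);r=rd
    for _ in range(20): r=rd/(1+m["k1"]*r*r)
    s=r/rd if rd>0 else 1
    d=np.array([x*s,-y*s,-1.]);T=m["camera_from_world"];R=T[:3,:3]
    return -R.T@T[:3,3],R.T@d
def onz(n,u,v,z):
    c,d=ray(n,u,v);return c+d*(z-c[2])/d[2]
def withdepth(n,u,v,dep):
    c,d=ray(n,u,v);return c+d*dep
def proj(n,P):
    m=camera_model(n);K=m["intrinsics"];T=m["camera_from_world"]
    p=T[:3,:3]@np.array(P,float)+T[:3,3];x=p[0]/-p[2];y=-p[1]/-p[2]
    s=1+m["k1"]*(x*x+y*y);return np.array([K[0,0]*x*s+K[0,2],K[1,1]*y*s+K[1,2]])
E
python3 - <<'E'
import cv2,numpy as np
t=cv2.imread("pics/top0.png");s=cv2.imread("pics/side0.png")
a=cv2.resize(t[150:280,140:380],None,fx=3.3,fy=3.3,interpolation=cv2.INTER_CUBIC);cv2.imwrite("pics/ct.png",a)
a=cv2.resize(s[145:295,125:345],None,fx=3.6,fy=3.6,interpolation=cv2.INTER_CUBIC);cv2.imwrite("pics/cs.png",a)
E
```

```text
(no output)
```

View pics/ct.png

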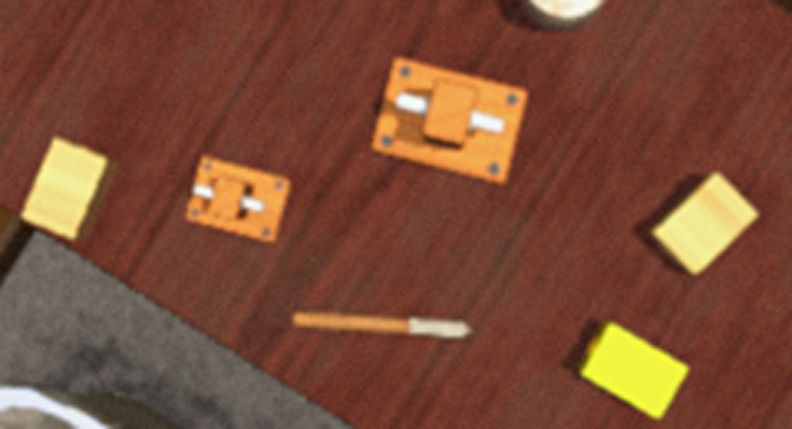

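View pics/cs.png

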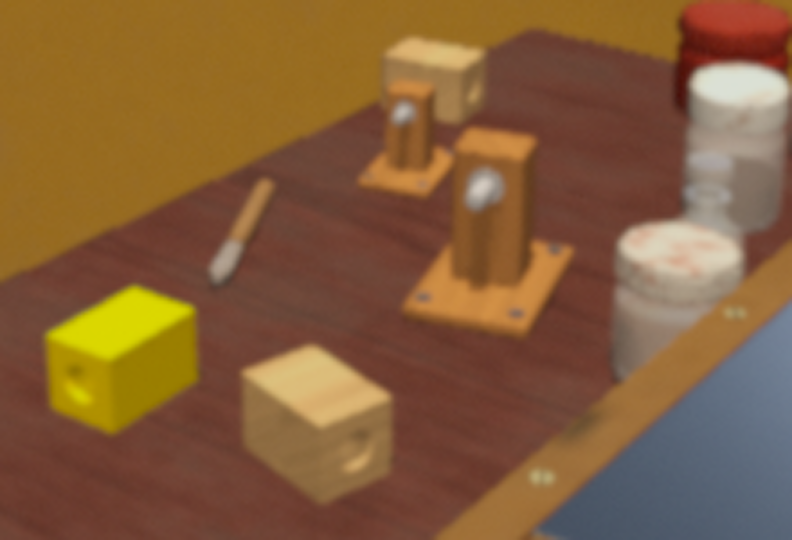

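The crops confirm it. The large orange gauge is at top (276,186), with steel pins to its left and right. The pale wooden spacers are at (353,217) and (159,207), and the yellow block is excluded. The spacer at (353,217) stands clear of everything, so I'll use that one. Next I measure it and the gauge.

Run:
```python
from h import *
t=cv2.imread("pics/top0.png");d=np.load("pics/top0.npy")
hsv=cv2.cvtColor(t,cv2.COLOR_BGR2HSV)
for c in [(353,217),(276,170),(262,188),(159,207)]: print(c,hsv[c[1],c[0]],d[c[1],c[0]])
def comp(mask,seed):
    n,l=cv2.connectedComponents(mask.astype(np.uint8));return (l==l[seed[1],seed[0]])
# top of wooden spacers by height via depth
H=np.zeros(d.shape)
P=np.zeros(d.shape+(3,))
for v in range(140,300):
    for u in range(130,400):
        if d[v,u]>0: P[v,u]=withdepth("top",u,v,d[v,u])
np.save("pics/P0.npy",P)
Z=P[...,2]
def rect(mask,z,name):
    ys,xs=np.nonzero(mask);
    W=np.array([onz("top",u,v,z)[:2] for u,v in zip(xs,ys)],np.float32)
    r=cv2.minAreaRect(W);print(name,len(xs),"mean",W.mean(0).round(1),"rect",np.round(r[0],1),np.round(r[1],1),round(r[2],1),"Z",np.median(Z[mask]).round(1))
m=(hsv[...,0]>12)&(hsv[...,0]<30)&(hsv[...,1]<160)&(hsv[...,2]>140)&(Z>30)&(Z<55)
for s,nm in [((353,217),"spR"),((159,207),"spL")]: rect(comp(m,s),40,nm)
mb=(Z>70)&(Z<110);n,l,st,ce=cv2.connectedComponentsWithStats(mb.astype(np.uint8))
for i in range(1,n):
    if st[i,4]>20: rect(l==i,90,"post%d %s"%(i,ce[i].round()))
mb=(hsv[...,0]>4)&(hsv[...,0]<20)&(hsv[...,1]>170)&(hsv[...,2]>150)
n,l,st,ce=cv2.connectedComponentsWithStats(mb.astype(np.uint8))
for i in range(1,n):
    if st[i,4]>100: rect(l==i,10,"orange%d %s"%(i,ce[i].round()))
mp=(hsv[...,1]<60)&(hsv[...,2]>150);mp[:,:245]=0;mp[:165]=0;mp[205:]=0;mp[:,305:]=0
n,l,st,ce=cv2.connectedComponentsWithStats(mp.astype(np.uint8))
for i in range(1,n):
    if st[i,4]>5: rect(l==i,75,"pin%d %s"%(i,ce[i].round()))
```

```text
(353, 217) [ 28  99 241] 977.6993
(276, 170) [  6 169 110] 1036.7377
(262, 188) [ 13 183 167] 1022.1069
(159, 207) [ 28 106 240] 999.11334Traceback (most recent call last):
  File "<stdin>", line 12, in <module>
  File "h.py", line 14, in withdepth
    c,d=ray(n,u,v);return c+d*dep
        ~~~^^^^^^^
  File "h.py", line 4, in ray
    m=camera_model(n);K=m["intrinsics"]
ValueError: time passes only in moves, steps and waits
```

```bash
sed -i 's/^def ray/import functools\ncamera_model=functools.lru_cache(camera_model)\ndef ray/' h.py
python3 - <<'E'
from h import *
t=cv2.imread("pics/top0.png");d=np.load("pics/top0.npy")
hsv=cv2.cvtColor(t,cv2.COLOR_BGR2HSV)
def comp(mask,seed):
    n,l=cv2.connectedComponents(mask.astype(np.uint8));return (l==l[seed[1],seed[0]])
P=np.zeros(d.shape+(3,))
for v in range(140,300):
    for u in range(130,400):
        if d[v,u]>0: P[v,u]=withdepth("top",u,v,d[v,u])
np.save("pics/P0.npy",P)
Z=P[...,2]
def rect(mask,z,name):
    ys,xs=np.nonzero(mask);
    W=np.array([onz("top",u,v,z)[:2] for u,v in zip(xs,ys)],np.float32)
    r=cv2.minAreaRect(W);print(name,len(xs),"mean",W.mean(0).round(1),"rect",np.round(r[0],1),np.round(r[1],1),round(r[2],1),"Z",np.median(Z[mask]).round(1))
m=(hsv[...,0]>12)&(hsv[...,0]<30)&(hsv[...,1]<160)&(hsv[...,2]>140)&(Z>30)&(Z<55)
for s,nm in [((353,217),"spR"),((159,207),"spL")]: rect(comp(m,s),40,nm)
mb=(Z>70)&(Z<110);n,l,st,ce=cv2.connectedComponentsWithStats(mb.astype(np.uint8))
for i in range(1,n):
    if st[i,4]>20: rect(l==i,90,"post%d %s"%(i,ce[i].round()))
mb=(hsv[...,0]>4)&(hsv[...,0]<20)&(hsv[...,1]>170)&(hsv[...,2]>150)
n,l,st,ce=cv2.connectedComponentsWithStats(mb.astype(np.uint8))
for i in range(1,n):
    if st[i,4]>100: rect(l==i,10,"orange%d %s"%(i,ce[i].round()))
mp=(hsv[...,1]<60)&(hsv[...,2]>150);mp[:,:245]=0;mp[:165]=0;mp[205:]=0;mp[:,305:]=0
n,l,st,ce=cv2.connectedComponentsWithStats(mp.astype(np.uint8))
for i in range(1,n):
    if st[i,4]>5: rect(l==i,75,"pin%d %s"%(i,ce[i].round()))
print("red knots")
E
```

```text
spR 467 mean [ 489.2 -205.1] rect [ 489.2 -204.4] [40.5 60.2] 44.3 Z 40.1
spL 459 mean [500.8 242.8] rect [500.7 242.8] [41.5 59.9] 69.3 Z 39.7
post1 [313. 147.] 231 mean [ 641.4 -104.2] rect [ 639.8 -100.5] [33.2 56.9] 1.3 Z 71.7
post3 [390. 145.] 241 mean [ 648.5 -271.5] rect [ 642.3 -262.9] [35.  55.6] 1.1 Z 104.9
post5 [276. 184.] 339 mean [557.5 -25.1] rect [557.2 -24.8] [46.7 60.9] 21.6 Z 88.9
orange1 [471.  10.] 539 mean [ 987.6 -473.9] rect [ 991.2 -470.6] [59.6 74.8] 59.3 Z 0.0
orange6 [229.  46.] 348 mean [897.1  97.1] rect [896.   99.7] [172.8  17.4] 58.6 Z 0.0
orange136 [276. 186.] 913 mean [559.  -25.7] rect [559.3 -26.3] [100.7  70.9] 76.9 Z 10.5
orange147 [212. 210.] 416 mean [497.  124.1] rect [497.8 124.7] [67.9 48.1] 76.9 Z 7.0
pin1 [264. 181.] 41 mean [ 5.649e+02 -1.000e-01] rect [ 5.648e+02 -3.000e-01] [20.5  9.9] 73.1 Z 74.6
pin2 [287. 187.] 40 mean [553.1 -50.3] rect [553.3 -50.6] [19.6  9.6] 80.2 Z 74.3
red knots
```

Run:
```python
from h import *
import workcell
print([k for k in dir(workcell) if not k.startswith('_')], getattr(workcell,'tcp_to_tips',None))
from scipy.spatial.transform import Rotation as Ro
o=get_obs();r,p,y=o["ee_rot"]
R=Ro.from_euler('xyz',[r,p,y],degrees=True).as_matrix();print(R.round(3))
a=R[:,1];ang=np.degrees(np.arctan2(a[1],a[0]));print("jaw ang",ang)
t=44.3
print("turn to 44.3:",(t-ang+90)%180-90)
# side depth around the visible hole
d=np.load("pics/side0.npy")
s=cv2.imread("pics/side0.png")
for v in range(258,282,2): print([round(float(d[v,u])) for u in range(214,236,2)])
c=np.array([489.2,-204.7,20]);e=np.array([.716,-.698,0])
print(proj("side",c+30*e),proj("side",c+4*e))
```

```text
['IKError', 'camera_model', 'capture', 'get_obs', 'job_done', 'tcp_to_tips'] 14.0
[[-0.     0.286  0.958]
 [-0.001  0.958 -0.286]
 [-1.    -0.001 -0.   ]]
jaw ang 73.39605522473644
turn to 44.3: -29.096055224736446
[786, 787, 787, 785, 787, 789, 787, 789, 796, 797, 862]
[783, 782, 779, 781, 784, 785, 788, 792, 794, 797, 859]
[774, 775, 778, 779, 785, 785, 789, 793, 796, 801, 850]
[777, 777, 780, 780, 786, 789, 791, 796, 798, 800, 844]
[775, 778, 782, 785, 807, 804, 801, 798, 800, 802, 842]
[779, 778, 781, 812, 807, 803, 801, 797, 800, 805, 833]
[778, 780, 785, 806, 806, 802, 0, 799, 803, 808, 829]
[780, 781, 786, 800, 799, 799, 797, 801, 807, 808, 821]
[780, 785, 785, 793, 797, 796, 800, 801, 805, 809, 817]
[780, 784, 787, 792, 795, 799, 802, 803, 807, 811, 811]
[786, 786, 788, 794, 794, 799, 803, 804, 806, 808, 807]
[783, 788, 790, 793, 797, 802, 800, 802, 801, 799, 801]
[223.25604217 269.27899805] [213.56974086 262.5596176 ]
```

```bash
python3 -m inch '[[0,0,0,0.04,0.1,0,93],[0,0,0,0,0,0,93]]' 40; python3 -c "
from workcell import *;print(get_obs()['q'])"; python3 -m inch '[[0,0,0,-0.04,-0.1,0,93],[0,0,0,0,0,0,93]]'
```

```text
time_s: 0.3
tcp_pos: [157.9, 526.6, 232.3]
ee_rot: [175.1, 83.7, 158.4]
force: [0.2, -0.1, 0.1]
width: 1.0
[ 65.44116209  20.01403942  95.04363772   6.88314549  65.42685791
 -10.75229491]
time_s: 0.5
tcp_pos: [156.5, 527.3, 232.7]
ee_rot: [-1.3, 89.8, -17.9]
force: [-0.4, -0.8, 0.7]
width: 1.002
```

```bash
for i in 1; do python3 -m inch '[[13,-30,-2,0,0,-0.148,93],[13,-30,-2,0,0,-0.148,93],[13,-30,-2,0,0,-0.148,93],[13,-30,-2,0,0,-0.148,93],[13,-30,-2,0,0,-0.148,93],[13,-30,-2,0,0,-0.148,93],[13,-30,-2,0,0,-0.148,93],[13,-30,-2,0,0,-0.148,93]]'; done
python3 -m inch '[[13,-30,-2,0,0,-0.148,93],[13,-30,-2,0,0,-0.148,93],[13,-30,-2,0,0,-0.148,93],[13,-30,-2,0,0,-0.148,93],[13,-30,-2,0,0,-0.148,93],[13,-30,-2,0,0,-0.148,93],[13,-30,-2,0,0,-0.148,93],[13,-30,-2,0,0,-0.148,93]]'
python3 -m inch '[[14,-30,-2,0,0,-0.148,93],[14,-30,-2,0,0,-0.148,93],[14,-30,-2,0,0,-0.148,93],[14,-30,-2,0,0,-0.148,93],[14,-30,-2,0,0,-0.148,93],[14,-30,-2,0,0,-0.148,93],[14,-30,-2,0,0,-0.148,93],[14,-30,-2,0,0,-0.10,93]]'
cat > st.py <<'E'
from h import *
from scipy.spatial.transform import Rotation as Ro
o=get_obs();R=Ro.from_euler('xyz',o["ee_rot"],degrees=True).as_matrix()
print("t",o["time_s"],"tcp",o["tcp_pos"].round(1) if hasattr(o["tcp_pos"],'round') else o["tcp_pos"])
print("tool",R[:,0].round(3),"jaw",R[:,1].round(3),"ang",np.degrees(np.arctan2(R[1,1],R[0,1])).round(2),"q",np.round(o["q"],1),"F",np.round(o["force"],1),"w",round(o["width"]*93,1))
E
python3 st.py
```

```text
time_s: 1.3
tcp_pos: [261.2, 286.0, 216.6]
ee_rot: [-155.4, 89.9, 119.8]
force: [0.2, 0.5, 0.4]
width: 1.003
time_s: 2.1
tcp_pos: [365.4, 45.9, 200.7]
ee_rot: [-136.3, 89.9, 71.1]
force: [0.8, 0.7, 0.2]
width: 1.001
time_s: 2.9
tcp_pos: [477.6, -194.1, 184.5]
ee_rot: [-70.8, 89.9, 71.5]
force: [1.0, 0.9, -0.5]
width: 1.001
t 2.9 tcp [ 477.6 -194.1  184.5]
tool [ 0.     0.001 -1.   ] jaw [-0.611 -0.791 -0.001] ang -127.7 q [-2.730e+01  1.990e+01  1.025e+02  1.000e-01  5.760e+01  1.003e+02] F [ 1.   0.9 -0.5] w 93.1
```

```bash
python3 -m inch '[[11.6,-10.6,-16,0,0,-0.14,93],[0,0,-30,0,0,0,93],[0,0,-30,0,0,0,93],[0,0,-30,0,0,0,93],[0,0,0,0,0,0,93]]'; python3 st.py
python3 - <<'E'
from h import *
p,d=capture("side");a=cv2.resize(p[150:300,130:330,::-1],None,fx=4,fy=4,interpolation=cv2.INTER_CUBIC);cv2.imwrite("pics/s1.png",a)
E
```

```text
time_s: 3.4
tcp_pos: [486.8, -202.5, 75.6]
ee_rot: [11.7, 89.6, 146.3]
force: [-0.9, 0.5, -0.0]
width: 0.996
t 3.4 tcp [ 486.8 -202.5   75.6]
tool [-0.005  0.004 -1.   ] jaw [-0.712 -0.702  0.001] ang -135.39 q [-2.770e+01  3.050e+01  1.047e+02  1.000e-01  4.510e+01  1.077e+02] F [-0.9  0.5 -0. ] w 92.7
```

View pics/s1.png

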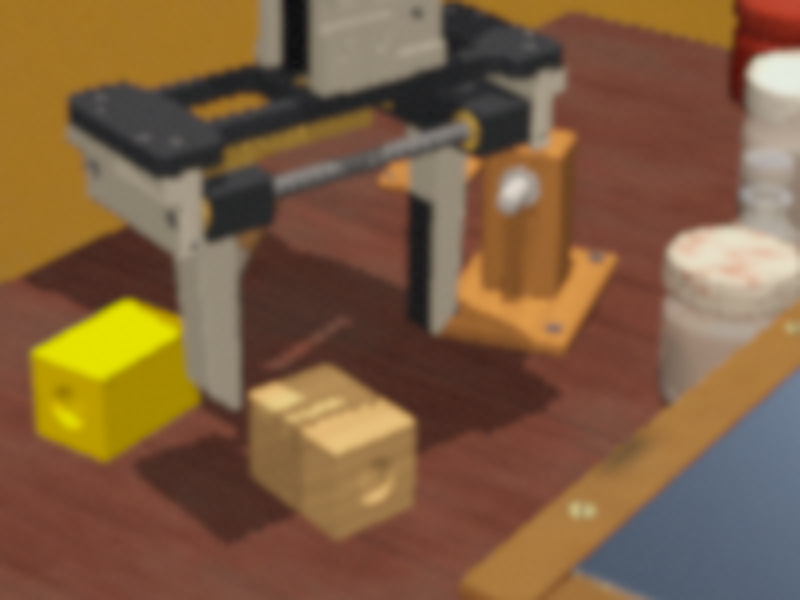

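The open fingers straddle the wooden spacer (hole at about (375,480) in this crop) and clear the yellow block. I'll descend and grip.

```bash
python3 -m inch '[[2,-2,-25,0,0,0,93],[0,0,-25,0,0,0,93],[0,0,-7,0,0,0,93],[0,0,0,0,0,0,93]]'; python3 st.py; python3 -m inch '[[0,0,0,0,0,0,70],[0,0,0,0,0,0,45],[0,0,0,0,0,0,30],[0,0,0,0,0,0,30],[0,0,0,0,0,0,30],[0,0,0,0,0,0,30]]' 40; python3 st.py
```

```text
time_s: 3.85
tcp_pos: [491.0, -205.6, 22.3]
ee_rot: [-70.9, 90.0, 63.7]
force: [1.3, 0.1, 0.2]
width: 0.997
t 3.85 tcp [ 491.  -205.6   22.3]
tool [ 0.  0. -1.] jaw [-0.712 -0.702 -0.   ] ang -135.39 q [-27.7  36.1 105.    0.   38.9 107.6] F [1.3 0.1 0.2] w 92.7
time_s: 4.45
tcp_pos: [490.8, -205.5, 21.7]
ee_rot: [-160.6, 90.0, -25.9]
force: [0.5, -0.1, -1.0]
width: 0.536
t 4.45 tcp [ 490.8 -205.5   21.7]
tool [ 0. -0. -1.] jaw [-0.712 -0.702 -0.   ] ang -135.39 q [-27.7  36.2 105.1   0.   38.8 107.7] F [ 0.5 -0.1 -1. ] w 49.9
```

```bash
python3 -m inch '[[0,0,0,0,0,0,30],[0,0,0,0,0,0,30],[0,0,0,0,0,0,30]]' 40; python3 st.py
```

```text
time_s: 4.75
tcp_pos: [490.7, -205.5, 21.6]
ee_rot: [21.2, 90.0, 155.8]
force: [-0.4, -0.5, 0.2]
width: 0.427
t 4.75 tcp [ 490.7 -205.5   21.6]
tool [-0.  0. -1.] jaw [-0.712 -0.702  0.   ] ang -135.39 q [-27.7  36.2 105.1  -0.   38.8 107.6] F [-0.4 -0.5  0.2] w 39.7
```

```bash
python3 -m inch '[[0,0,25,0,0,0,30],[0,0,25,0,0,0,30],[2,6,20,0,0,0.142,30],[3,7,10,0,0,0.142,30],[3,7,0,0,0,0.142,30],[3,7,0,0,0,0.142,30],[3,7,0,0,0,0.142,30],[3,7,0,0,0,0.142,30]]'; python3 -m inch '[[3,7,0,0,0,0.142,30],[3,7,0,0,0,0.142,30],[4,7,0,0,0,0.142,30],[4,7,0,0,0,0.142,30],[4,7,0,0,0,0.142,30],[4,7,0,0,0,0.142,30],[4,7,0,0,0,0.142,30],[4,7,0,0,0,0.142,30]]';python3 -m inch '[[5,8,0,0,0,0.145,30],[0,0,0,0,0,0,30],[0,0,0,0,0,0,30]]'; python3 st.py
python3 - <<'E'
from h import *
for n,(r0,r1,c0,c1) in {"side":(130,290,170,370),"top":(130,270,190,380)}.items():
    p,d=capture(n);cv2.imwrite(f"pics/{n}2f.png",p[...,::-1]);np.save(f"pics/{n}2.npy",d);a=cv2.resize(p[r0:r1,c0:c1,::-1],None,fx=3.7,fy=3.7,interpolation=cv2.INTER_CUBIC);cv2.imwrite(f"pics/{n}2.png",a)
E
```

```text
time_s: 5.55
tcp_pos: [507.7, -164.2, 101.5]
ee_rot: [-35.5, 90.0, 148.3]
force: [-0.5, -0.3, -1.1]
width: 0.431
time_s: 6.35
tcp_pos: [537.7, -108.2, 101.4]
ee_rot: [-89.1, 90.0, 159.7]
force: [0.4, -0.3, -1.5]
width: 0.43
time_s: 6.65
tcp_pos: [542.5, -100.6, 101.5]
ee_rot: [-81.3, 90.0, 175.3]
force: [-0.0, 0.1, -0.5]
width: 0.431
t 6.65 tcp [ 542.5 -100.6  101.5]
tool [-0.  0. -1.] jaw [ 0.973 -0.232 -0.   ] ang -13.4 q [-15.3  30.  100.5  -0.   49.5  -1.9] F [-0.   0.1 -0.5] w 40.1
```

View pics/side2.png

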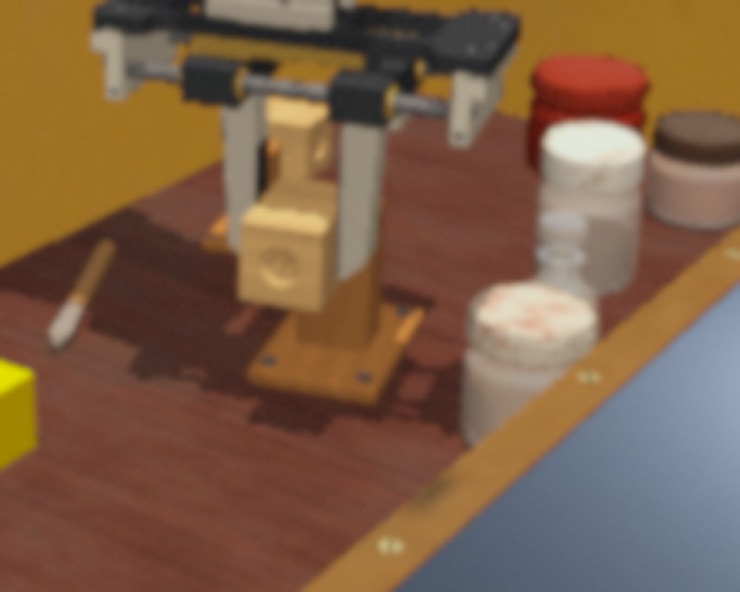

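View pics/top2.png

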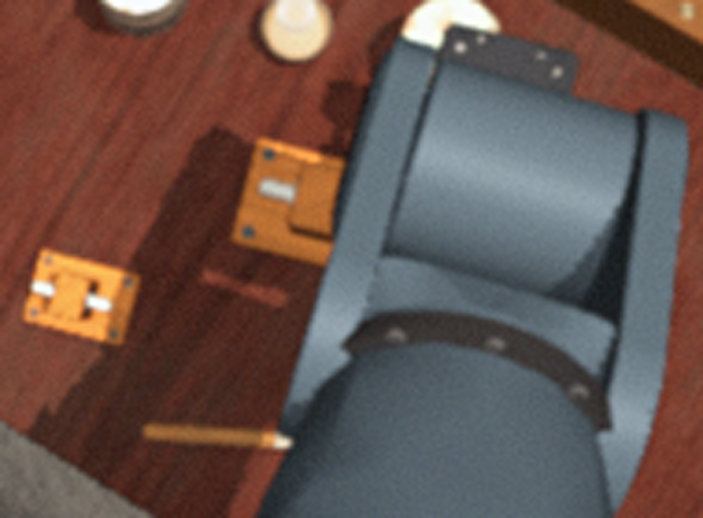

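Run:
```python
from h import *
print(proj("side",[535.3,-131.4,99.9]),proj("side",[535.3,-131.4,98]),proj("side",[537.3,-131.4,99.9]))
p=cv2.imread("pics/side2f.png");a=cv2.resize(p[180:225,225:270],None,fx=13,fy=13,interpolation=cv2.INTER_CUBIC);cv2.imwrite("pics/s2c.png",a)
s=cv2.imread("pics/side0.png")
a=cv2.resize(s[180:225,240:285],None,fx=13,fy=13,interpolation=cv2.INTER_CUBIC);cv2.imwrite("pics/s0c.png",a)
c=np.array([559,-25.7,70]);u=np.array([.228,.974,0])
print("tip",proj("side",c-37*u))
```

```text
[244.74385335 200.94736124] [244.72490499 201.94283304] [245.8943503  201.01069744]
tip [256.01973987 200.34498927]
```

View pics/s2c.png

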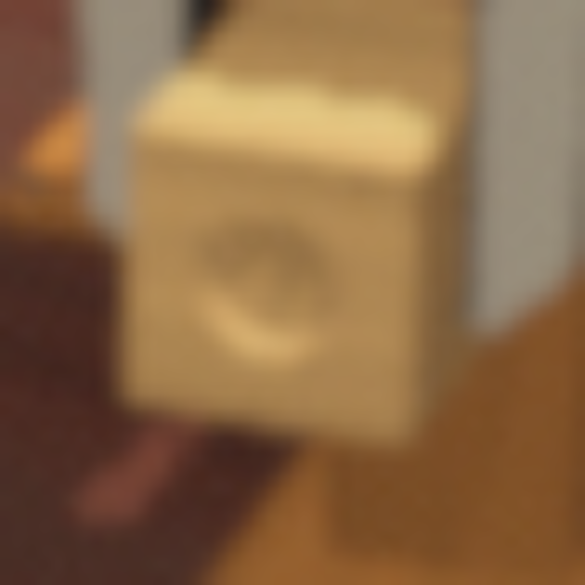

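View pics/s0c.png

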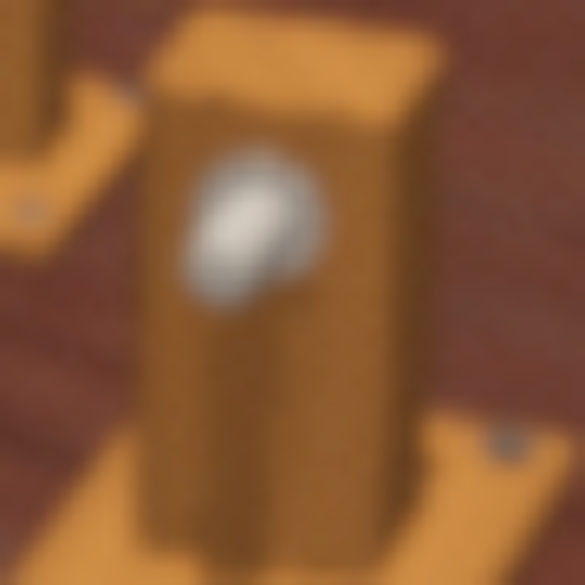

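Seen from the side, the rear face shows a shallow recess with its floor visible, so the deep end should face the pin. I'll lower to the pin axis and advance gently along it.

```bash
python3 -m inch '[[0,0,-14,0,0,0,30],[0,0,-14.5,0,0,0,30],[1,4,0,0,0,0,30],[0.8,3.8,0,0,0,0,30],[0,0,0,0,0,0,30],[0,0,0,0,0,0,30]]'; python3 st.py
python3 - <<'E'
from h import *
p,d=capture("side");cv2.imwrite("pics/side3f.png",p[...,::-1]);a=cv2.resize(p[150:260,200:310,::-1],None,fx=5,fy=5,interpolation=cv2.INTER_CUBIC);cv2.imwrite("pics/s3.png",a)
E
```

```text
time_s: 7.35
tcp_pos: [544.8, -92.6, 73.5]
ee_rot: [85.5, 90.0, -17.6]
force: [1.0, 0.5, -1.6]
width: 0.429
t 7.35 tcp [544.8 -92.6  73.5]
tool [ 0.001 -0.    -1.   ] jaw [ 0.974 -0.228  0.001] ang -13.16 q [-14.5  32.6 101.2  -0.   46.2  -1.3] F [ 1.   0.5 -1.6] w 39.9
```

View pics/s3.png

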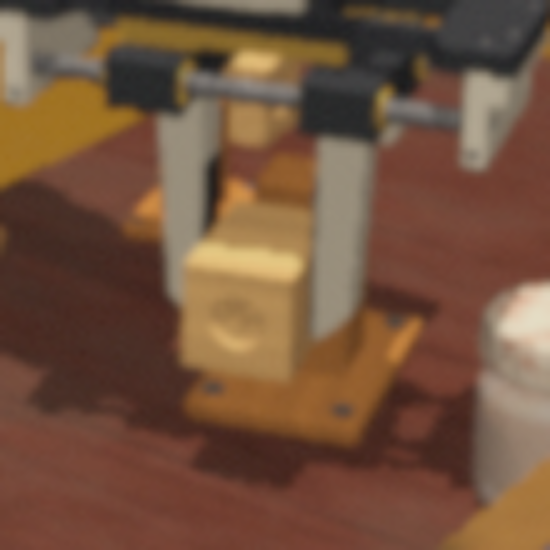

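```bash
python3 -m inch '[[0.9,3.9,0,0,0,0,30],[0,0,0,0,0,0,30]]';python3 -m inch '[[0.9,3.9,0,0,0,0,30],[0,0,0,0,0,0,30]]';python3 -m inch '[[0.9,3.9,0,0,0,0,30],[0,0,0,0,0,0,30]]'
```

```text
time_s: 7.6
tcp_pos: [545.6, -88.5, 73.3]
ee_rot: [101.6, 90.0, -1.6]
force: [1.0, 0.7, -0.5]
width: 0.429
time_s: 7.8
tcp_pos: [546.4, -84.5, 73.2]
ee_rot: [149.9, 90.0, 46.7]
force: [-0.6, -1.0, -0.8]
width: 0.428
time_s: 8.0
tcp_pos: [547.3, -80.7, 73.1]
ee_rot: [-154.9, 90.0, 102.0]
force: [0.1, 0.2, -0.4]
width: 0.429
```

```bash
python3 -m inch '[[0.9,3.9,0,0,0,0,30],[0,0,0,0,0,0,30]]';python3 -m inch '[[0.9,3.9,0,0,0,0,30],[0,0,0,0,0,0,30]]';python3 -m inch '[[0.5,2,0,0,0,0,30],[0,0,0,0,0,0,30]]'; python3 -m inch '[[0.3,1.5,0,0,0,0,30],[0,0,0,0,0,0,30]]'
```

```text
time_s: 8.2
tcp_pos: [548.2, -76.8, 73.1]
ee_rot: [-151.2, 90.0, 105.6]
force: [-0.2, 0.8, -1.0]
width: 0.424
time_s: 8.4
tcp_pos: [549.1, -72.9, 73.1]
ee_rot: [161.2, 90.0, 58.0]
force: [0.1, -0.9, -1.2]
width: 0.431
time_s: 8.6
tcp_pos: [549.6, -71.1, 73.1]
ee_rot: [-115.7, 90.0, 141.1]
force: [0.1, -0.5, -1.1]
width: 0.422
time_s: 8.8
tcp_pos: [549.9, -69.6, 73.1]
ee_rot: [-158.5, 90.0, 98.3]
force: [0.4, -0.3, -2.2]
width: 0.427
```

```bash
python3 -m inch '[[0.2,1,0,0,0,0,30],[0,0,0,0,0,0,30]]';python3 -m inch '[[0.2,1,0,0,0,0,30],[0,0,0,0,0,0,30]]'
```

```text
time_s: 9.0
tcp_pos: [550.0, -68.7, 73.1]
ee_rot: [-163.9, 90.0, 92.9]
force: [-0.8, -0.5, -0.9]
width: 0.429
time_s: 9.2
tcp_pos: [550.3, -67.7, 73.1]
ee_rot: [127.7, 90.0, 24.5]
force: [-0.8, -0.4, -1.6]
width: 0.431
```

```bash
python3 -m inch '[[0.2,1,0,0,0,0,30],[0,0,0,0,0,0,30]]';python3 -m inch '[[0.2,1,0,0,0,0,30],[0,0,0,0,0,0,30]]'
python3 - <<'E'
from h import *
p,d=capture("side");cv2.imwrite("pics/side4f.png",p[...,::-1]);a=cv2.resize(p[150:260,200:310,::-1],None,fx=5,fy=5,interpolation=cv2.INTER_CUBIC);cv2.imwrite("pics/s4.png",a)
E
```

```text
time_s: 9.4
tcp_pos: [550.3, -67.2, 73.2]
ee_rot: [-1.5, 89.9, -104.7]
force: [-0.8, -4.2, -0.8]
width: 0.426
time_s: 9.6
tcp_pos: [550.3, -67.2, 73.2]
ee_rot: [-2.8, 89.9, -106.0]
force: [-4.2, -11.7, -1.3]
width: 0.427
```

View pics/s4.png

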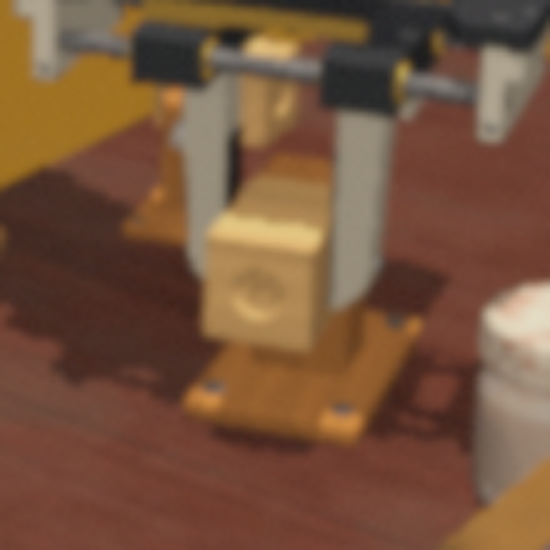

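The stop was firm at 12 N with the block centre about 44 mm from the post's middle (45 nominal). There was no resistance at 64 mm, where the shallow end would have stopped. So the deep hole is home. Next I back off along the axis and lift.

```bash
python3 -m inch '[[-0.5,-2,0,0,0,0,30],[-2.3,-9.7,0,0,0,0,30],[-2.3,-9.7,0,0,0,0,30],[-2.3,-9.7,0,0,0,0,30],[-2.3,-9.7,0,0,0,0,30],[-2.3,-9.7,0,0,0,0,30],[0,0,0,0,0,0,30]]'; python3 st.py; python3 -m inch '[[0,0,25,0,0,0,30],[0,0,40,0,0,0,30],[0,0,40,0,0,0,30],[0,0,40,0,0,0,30],[0,0,40,0,0,0,30],[0,0,0,0,0,0,30]]';python3 st.py
```

```text
time_s: 10.35
tcp_pos: [538.4, -117.5, 73.1]
ee_rot: [38.2, 90.0, -65.1]
force: [-0.7, 0.5, -1.4]
width: 0.429
t 10.35 tcp [ 538.4 -117.5   73.1]
tool [ 0. -0. -1.] jaw [ 0.973 -0.229  0.   ] ang -13.25 q [-17.1  32.5 101.4  -0.   46.1  -3.9] F [-0.7  0.5 -1.4] w 39.9
time_s: 10.95
tcp_pos: [540.6, -116.6, 263.5]
ee_rot: [87.2, 89.5, -15.9]
force: [-0.0, 0.0, -2.1]
width: 0.427
t 10.95 tcp [ 540.6 -116.6  263.5]
tool [ 0.008 -0.002 -1.   ] jaw [ 0.974 -0.228  0.009] ang -13.17 q [-17.   18.4  92.4   0.   68.6  -3.8] F [-0.   0.  -2.1] w 39.7
```

Next I tilt about the jaw axis in small calls, moving left so that the wrist stays in reach.

```bash
python3 -m inch '[[-5,15,0,0.136,-0.032,0,30],[-5,15,0,0.136,-0.032,0,30],[-5,15,0,0.136,-0.032,0,30],[-5,15,0,0.136,-0.032,0,30]]';python3 st.py; python3 -m inch '[[-5,15,0,0.136,-0.032,0,30],[-5,15,0,0.136,-0.032,0,30],[-5,15,0,0.136,-0.032,0,30],[-5,15,0,0.136,-0.032,0,30]]';python3 st.py
```

```text
time_s: 11.35
tcp_pos: [518.6, -55.7, 258.1]
ee_rot: [179.8, 57.7, 76.6]
force: [-0.2, -0.1, -1.5]
width: 0.431
t 11.35 tcp [518.6 -55.7 258.1]
tool [ 0.124  0.52  -0.845] jaw [ 0.973 -0.229  0.002] ang -13.23 q [-26.7  18.3  99.6  32.9  73.4 -26.3] F [-0.2 -0.1 -1.5] w 40.1
time_s: 11.75
tcp_pos: [498.5, 3.9, 257.9]
ee_rot: [179.9, 25.7, 76.6]
force: [0.2, 0.3, -1.6]
width: 0.428
t 11.75 tcp [498.5   3.9 257.9]
tool [ 0.208  0.877 -0.433] jaw [ 0.973 -0.23   0.001] ang -13.32 q [-32.5  24.8 108.3  58.7  85.4 -46.3] F [ 0.2  0.3 -1.6] w 39.8
```

```bash
python3 -m inch '[[0,10,-1.5,0.109,-0.026,0,30],[0,10,-1.5,0.109,-0.026,0,30],[0,10,-1.5,0.109,-0.026,0,30],[0,5,-1.5,0.109,-0.026,0,30],[0,0,0,0,0,0,30],[0,0,0,0,0,0,30]]';python3 st.py
python3 - <<'E'
from h import *
for n in("side","top"):
    p,d=capture(n);cv2.imwrite(f"pics/{n}5.png",p[...,::-1]);np.save(f"pics/{n}5.npy",d)
o=get_obs();print(o["tcp_pos"],proj("side",o["tcp_pos"]),proj("top",o["tcp_pos"]))
E
```

```text
time_s: 12.35
tcp_pos: [498.7, 38.8, 251.4]
ee_rot: [180.0, 0.4, 76.8]
force: [-0.1, 0.1, -0.3]
width: 0.428
t 12.35 tcp [498.7  38.8 251.4]
tool [ 0.229  0.973 -0.008] jaw [ 0.973 -0.229  0.001] ang -13.24 q [-31.9  37.  111.5  73.7  99.2 -59.9] F [-0.1  0.1 -0.3] w 39.8
[498.86533739  38.55872868 252.49918955] [235.59494941  91.40474768] [240.37660265 207.82494147]
```

View pics/side5.png

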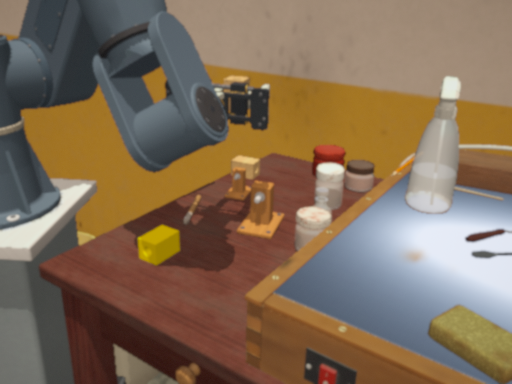

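View pics/top5.png

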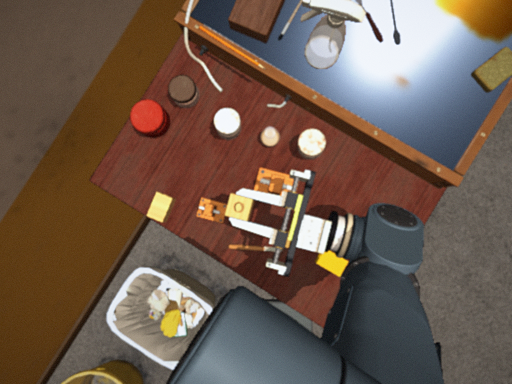

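The top view shows the spacer upright in the gripper at (238,207), with the opening facing up. The jars, bottle, other spacer and yellow block are where they started. I'll check the height, the hole depth, and by numbers that nothing moved.

Run:
```python
from h import *
t=cv2.imread("pics/top5.png");d=np.load("pics/top5.npy")
for v in range(194,222,2): print([round(withdepth("top",u,v,float(d[v,u]))[2]) for u in range(224,256,2)])
a=cv2.imread("pics/top0.png")
for n,(u,v,r) in dict(lid=(227,122,20),bot=(270,135,14),low=(312,142,20),sp=(159,207,16)).items():
    A=a[v-r:v+r,u-r:u+r].astype(np.float32).mean(2);B=t[v-r:v+r,u-r:u+r].astype(np.float32).mean(2)
    print(n,cv2.phaseCorrelate(A,B),abs(A-B).mean().round(1))
c=cv2.resize(t[180:235,205:285],None,fx=9,fy=9,interpolation=cv2.INTER_CUBIC);cv2.imwrite("pics/t5c.png",c)
```

```text
[0, -3, 2, 279, 282, 1, 263, 260, 259, 261, 261, 264, 261, 263, 263, 261]
[-1, -2, 3, 279, 279, 279, 281, 278, 278, 261, 262, 262, 262, 260, 262, 260]
[3, -2, 0, 279, 280, 278, 281, 281, 277, 280, 281, 278, 281, 257, 262, 264]
[-1, 1, 1, 280, 281, 1030, 281, 281, 279, 278, 279, 280, 278, 280, 272, 250]
[-1, 1, 280, 280, 282, 281, 277, 278, 278, 280, 278, 280, 276, 280, 256, 4]
[4, 5, 278, 279, 278, 278, 253, 254, 255, 278, 280, 281, 279, 281, 240, 0]
[4, 7, 280, 281, 278, 268, 254, 255, 252, 253, 281, 279, 283, 282, 228, -1]
[11, 279, 280, 280, 281, 267, 254, 255, 254, 251, 277, 279, 280, 265, 1, 2]
[10, 278, 279, 278, 278, 277, 252, 254, 254, 279, 278, 281, 280, 254, 3, 3]
[8, 279, 282, 279, 281, 280, 278, 279, 278, 279, 277, 280, 279, 238, -1, 0]
[5, 278, 279, 279, 281, 279, 282, 281, 280, 278, 279, 282, 277, 224, -2, 3]
[6, -3, 278, 280, 280, 278, 278, 277, 282, 279, 279, 279, 261, 2, -1, -3]
[-1, 1, 1, 260, 262, 257, 279, 279, 279, 279, 279, 281, 247, 0, -1, 4]
[3, -1, -2, 261, 263, 262, 261, 263, 262, 259, 281, 280, 236, 2, 0, 3]
lid ((-0.05077529952691506, -0.08051937901629458), 0.8512241536378861) 3.3
bot ((0.020552936462147287, -0.056061438710566236), 0.9046883508894179) 4.0
low ((0.0475283287570889, 0.026923493089856976), 0.9802235573530197) 3.4
sp ((0.12215506062726789, 0.030465936179480124), 0.9319526636973023) 3.6
```

View pics/t5c.png

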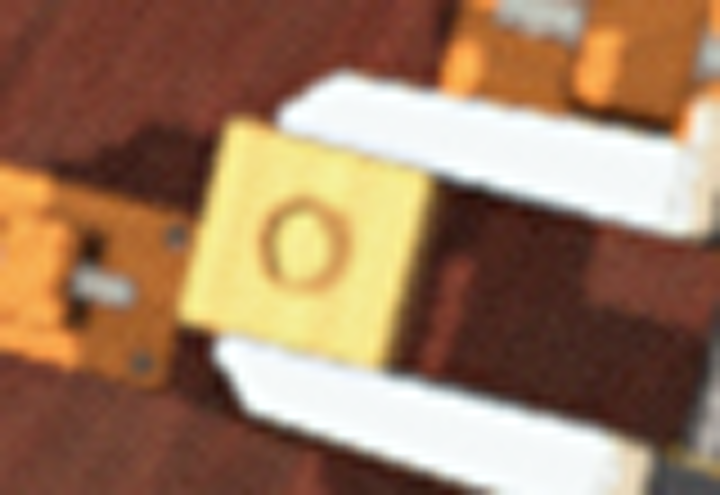

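The top face is at 280 mm and the hole floor at 254 mm, which gives a 26 mm deep hole facing up and a block centre at 250 mm. Nothing else moved, so I'm handing in.

```bash
python3 -m inch '[[0,0,0,0,0,0,30],[0,0,0,0,0,0,30]]'; python3 -c "
from workcell import *;print(job_done())"; python3 st.py
```

```text
time_s: 12.65
tcp_pos: [498.7, 38.6, 252.7]
ee_rot: [179.8, 0.4, 76.7]
force: [-0.2, 0.8, -0.4]
width: 0.43
the job is handed in; nothing more can be done
None
the job is handed in; nothing more can be done
```

I took the right-hand spacer, slid its deep hole fully over a pin on the larger gauge, took it off, and handed in holding it upright with that hole facing up.

- **Feel test:** I tried only one end, on the pin facing the robot's right. I chose that end because the side camera's depth picture suggested it was the deep one. It met no resistance at 64 mm, where the shallow end would have stopped. It came to a firm stop at about 12 N with the block centre about 44 mm from the post's middle (45 nominal; I put the 1 mm down to measurement error).
- **Final hold:** depth readings put the top face at 280 mm and the hole floor at 254 mm, so the hole is 26 mm deep and the block centre is 250 mm above the table. The tilt is about 0.4°, and the fingers hold the 40 mm block with the grip set at 40 N.
- **Everything else:** the other spacer, the two jars and the bottle shifted less than 0.15 pixel between the first and last pictures.
- **Time:** about 12.7 s of the 61 s allowed. None of my checks failed.

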